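Tip a carton into the booking-in bay

TASK

Push high on the labelled face of the tall brown carton with the red band so that it topples away from you and lands flat, label up, inside the yellow-taped bay. Then push it along the bench by its near end until its far end sits square and flush against the steel stop, keeping it between the tape lines. Only push, never grip or lift it, and leave the blue carton, the orange bottle and the green tin standing where they are.

Things in the scene. Friction and masses are not known exactly. Their poses are not given: they have to be found in the camera images.
- bay: Fixed bay marked on the bench. Origin: middle of its inside, on the bench; x points along it to the steel stop (away from the robot within 0.4 rad), y to its left, z up. Inside the 12 mm yellow tape: x -110 to +110 mm, y -85 to +85 mm. Tape (flat) on the near, left and right sides; the far side is an upright steel stop 30 mm high, 194 mm wide, near face at x = +110 mm.
- carton: Loose brown carton, red band at its top, 60 (x) x 90 (y) x 150 (z) mm, 0.26-0.5 kg, label on its -x face. Origin: centre of its foot face, z up. Starts upright across the bay's near tape, label to the robot, x within 0.06 rad of the bay's x. Pushed over 100 mm up on the -x face it tips over its +x foot edge, falls by itself past 0.38 rad, then lies label up, its z along the bay's x.
- carton_mid (a point): Centre of the brown carton (75 mm above its foot, half-way through).
- foot_edge (a point): Middle of the brown carton's foot edge on its +x side, the edge it tips over (carton x = +30, y = 0, z = 0 mm).
- foot_left (a point): Carton corner at its x = +30, y = +45, z = 0 mm; after tipping a bottom corner of its near end.
- foot_right (a point): Carton corner at its x = +30, y = -45, z = 0 mm; after tipping a bottom corner of its near end.
- top_left (a point): Carton corner at its x = +30, y = +45, z = 150 mm; after tipping a bottom corner of its far end, the end that goes against the stop.
- top_right (a point): Carton corner at its x = +30, y = -45, z = 150 mm; after tipping a bottom corner of its far end.
- blue_carton: Bystander: loose blue carton 55 x 55 x 110 mm standing beside the bay. Origin: centre of its underside, z up.
- oil: Bystander: loose orange bottle with a black cap, 54 mm across, 150 mm high, standing beside the bay. Origin: centre of its underside, z up.
- tin: Bystander: loose green tin with a white band, 60 mm across, 85 mm high, standing beside the bay. Origin: centre of its underside, z up.

How it is judged (in metres and radians):
On the way:
1. the carton has toppled and lies label up inside the taped bay (angle between carton's own x axis and vertical above 2.95 rad and y of foot_left in the frame of bay between -0.088 and 0.088 m and x of each of foot_left, foot_right, top_left, top_right in the frame of bay above -0.113 m and y of foot_right in the frame of bay between -0.088 and 0.088 m and y of top_left in the frame of bay between -0.088 and 0.088 m and y of top_right in the frame of bay between -0.088 and 0.088 m and linear speed of carton below 0.01 m/s and angular speed of carton below 0.1 rad/s), for 0.2 s.
At the end, for the whole second after the job is handed in: The carton lies flat and still, label up (within 0.19 rad), no bottom corner more than 3 mm over the inner edge of the tape, and both corners of its far end within 5 mm of the steel stop (all of step 1 and x of each of top_left, top_right in the frame of bay above 0.105 m); the robot touches nothing.
It fails at once if the carton is lifted or carried (the foot edge it tips over leaves the bench by more than 20 mm) (height (world z) of foot_edge above 0.02 m).
It fails at once if the carton comes to lie across or outside the tape (angle between carton's own x axis and vertical above 3 rad and (y of any of foot_left, foot_right, top_left, top_right in the frame of bay above 0.097 m or y of any of foot_left, foot_right, top_left, top_right in the frame of bay below -0.097 m or x of any of foot_left, foot_right, top_left, top_right in the frame of bay below -0.122 m)).
It fails at once if the carton falls on a wrong face (label not up) (angle between carton's own z axis and vertical above 1.3 rad and angle between carton's own x axis and vertical below 2.5 rad).
It fails at once if the blue carton, the orange bottle or the green tin is pushed more than 15 mm or tipped (distance of any of blue_carton, oil, tin from where it was at the start of the episode above 0.015 m or angle between any of blue_carton, oil, tin's own z axis and vertical above 0.3 rad).
It also fails if it takes over 45 s, if anything falls off the work surface, if the arm or the gripper's body presses on something with over 40 N, if the wrist force passes 120 N, or if a joint passes its speed limit or range.

ROBOT

A 6-joint arm with a two-finger parallel gripper is mounted at the origin on the work surface. World frame = base frame: x ahead of the robot, y to its left, z up, the work surface at z = 0. Lengths are in mm, angles in degrees, forces in N, time in s.
With the tool pointing down it reaches from about 350 to 850 mm from the base axis. Payload 8.1 kg.
Tool frame: the origin (TCP) lies midway between the tips of the shut fingers; the grasp point (between the pads) lies 19 mm behind it; z points along the fingers, y is the direction in which the jaws open and shut (so a half turn about z gives the same grasp; the last joint's range is limited). The gripper opens to 85 mm and grips with 20 to 120 N. Pads are 22 mm wide; open, the fingers measure 114 mm over their backs; the gripper's body (76 mm by 85 mm) begins 54 mm behind the grasp point. The pads swing forward as they close: fully open they stand 13 mm farther back than shut.
Start: joints at [-71.127, 7.471, 85.268, -0, 87.261, -4.893], TCP at [241.824, -549.114, 200.492] pointing down, gripper open.
Joint ranges: [-169.43, 169.43], [-51.17, 129.36], [1.28, 143.12], [-76.62, 256.62], [0, 156.53], [-152.29, 152.29]. Speed limits (degrees/s): [136.94, 136.94, 159.86, 180, 180, 180].

INTERFACE

Orientations are given as [roll, pitch, yaw] about the fixed x, y, z axes, in that order (R = Rz(yaw) Ry(pitch) Rx(roll)).
In Python, from bench import telemetry, snapshot, camera_params, job gives the robot as it stands. The module is installed in compiled form; this text tells all that it offers.
- The arm moves only by the shell command python3 -m jog 'ROWS' [FORCE]. ROWS is JSON, a list that holds one entry, the list of rows, each a list of 7 numbers: the shift along the tool's x, y, z in units of 50 mm (1.0 is 50 mm), then the turn, a rotation vector about the tool's x, y, z in units of 2 pi rad (1.0 is 2 pi rad), then the opening, from 0 (shut) to 1 (fully open). In form: [[[dx, dy, dz, rx, ry, rz, claw], ...]]. A call has 1 to 12 rows; each row shifts and turns the commanded pose from where the row before left it, along the tool's axes as they then stand; what a row does not reach is not made up. A row lasts 1/8 s, in which the tool goes at most 62.5 mm and 10.7 degrees, less where a joint would pass 70% of its speed; a pose out of reach is approached as far as the arm can. A call with a number of a shift or a turn outside -1 to 1 is refused whole. A call with a gripper value outside its range is refused whole. The fingers move at their own pace and stop on an object; FORCE is the grip in N (left out, the last holds). Time passes only in rows, so rows that do not move let the fingers close. It gives the time, the measured TCP pose, the force and the opening at its end, in the units of the state.
- telemetry.sense(): the state, without advancing time (a new reading comes with each control period).
- snapshot(name): name is "side" or "top"; returns (picture, depth): 400x640x3 uint8, red, green, blue; 400x640 float32, mm along the optical axis (not along the pixel's ray), 0 where there is no reading.
- camera_params(name): a dict with "K" (3x3 intrinsics, pixels), "extrinsics" (4x4, takes a point from camera to world coordinates). Camera axes: x right, y down, z forward; pixel columns grow to the right and rows downward; lengths in mm; the calibration is good to about 2 mm. A picture is of the moment at which its call begins. camera_params takes no time and is no camera call.
- job.hand_in(): hands the job in, once; it reports no verdict.
The state is a dict: "time": time; "joint_pos": joint angles; "qd": joint speeds; "joint_efforts": joint torques, N m; "tool_pos": TCP position; "tcp_rot": TCP orientation; "ft_force": force on the tool from outside, world axes, zero at the start; "wrist_torque": the same for the moment, N m; "finger_gap": finger opening in mm.
Only numpy, scipy, OpenCV 4.12 (cv2) and the standard library are available. Lean on these libraries where they do the work, as an engineer would, in place of code of your own. Each camera call takes 0.05 s, during which the arm holds its last target. There are 200 camera calls.

## Working session

There is one attempt and no reset: what is moved stays moved. The work goes in short steps, Python scripts to look and compute and a shell command to move; the robot and the scene stay as the last step left them, time stands still between calls to the robot, and variables do not carry over. Pictures are saved under pics/ and viewed, about 8 in all and at most 12, crops included, and the job is handed in when it is done.

```bash
mkdir -p pics; cat > h.py <<'E'
import numpy as np, cv2
from bench import telemetry, snapshot, camera_params, job
def cloud(name):
    p,d=snapshot(name); c=camera_params(name); K=np.array(c["K"]);T=np.array(c["extrinsics"])
    v,u=np.mgrid[:400,:640]
    P=np.stack([(u-K[0,2])/K[0,0]*d,(v-K[1,2])/K[1,1]*d,d],-1)
    W=P@T[:3,:3].T+T[:3,3]; W[d<=0]=np.nan
    return p,d,W
def save(p,f): cv2.imwrite("pics/"+f,p[:,:,::-1])
E
python3 - <<'E'
from h import *
s=telemetry.sense();print({k:np.round(s[k],2) for k in s})
ims=[]
for n in("side","top"):
    p,d,W=cloud(n);ims.append(p);np.savez("/tmp/"+n,p=p,W=W);print(n,np.round(np.array(camera_params(n)["extrinsics"]),2).tolist())
cv2.imwrite("pics/a.png",cv2.resize(np.vstack(ims)[:,:,::-1],(640,800))[:, :]) if 0 else [save(ims[0],"side0.png"),save(ims[1],"top0.png")]
E
```

```text
{'time': np.float64(0.0), 'joint_pos': array([-71.13,   7.52,  85.33,  -0.  ,  87.26,  -4.89]), 'qd': array([-0.01,  0.06, -0.03, -0.07,  0.06,  0.02]), 'joint_efforts': array([-0.000e+00, -5.694e+01, -5.005e+01, -0.000e+00,  1.000e-02,
       -0.000e+00]), 'tool_pos': array([ 241.61, -548.53,  199.43]), 'tcp_rot': array([-1.7989e+02, -1.0000e-02,  2.3760e+01]), 'ft_force': array([-0.24,  0.26, -0.66]), 'wrist_torque': array([-0.01,  0.03, -0.02]), 'finger_gap': np.float64(85.3)}
side [[-0.94, -0.21, 0.25, 400.35], [-0.33, 0.58, -0.74, 703.24], [0.01, -0.79, -0.62, 677.74], [0.0, 0.0, 0.0, 1.0]]
top [[0.02, -0.98, 0.18, 456.35], [-1.0, -0.02, -0.0, 10.4], [0.01, -0.18, -0.98, 1081.28], [0.0, 0.0, 0.0, 1.0]]
```

View pics/side0.png

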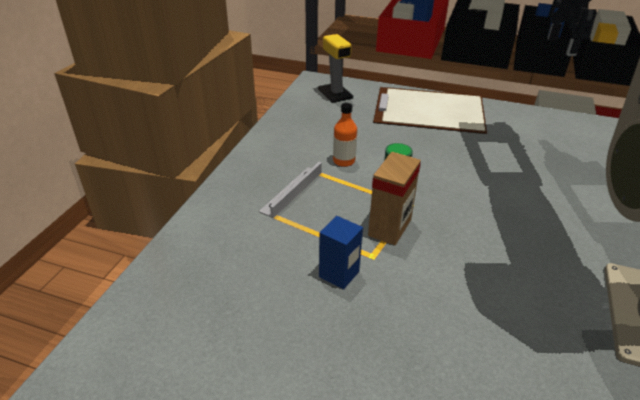

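View pics/top0.png

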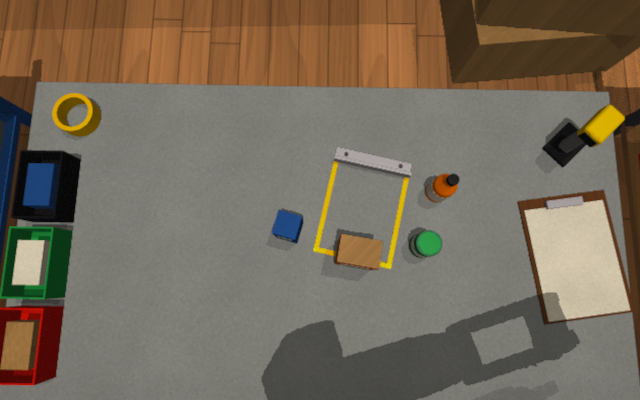

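The top view shows the steel stop at (335–411, 150–175), tape sides at about (335,165)–(317,250) and (408,180)–(390,267), and the carton top at (360,250). The blue carton is at (288,226), the tin at (428,243) and the bottle at (442,187). The side view agrees.

```bash
python3 - <<'E'
from h import *
z=np.load("/tmp/top.npz");p,W=z["p"],z["W"]
hsv=cv2.cvtColor(p,cv2.COLOR_RGB2HSV)
roi=np.zeros((400,640),bool);roi[130:290,250:480]=1
tape=roi&(hsv[...,0]>20)&(hsv[...,0]<35)&(hsv[...,1]>150)&(hsv[...,2]>120)
# cast to z=0
c=camera_params("top");K=np.array(c["K"]);T=np.array(c["extrinsics"])
def ray(u,v,h):
    d=T[:3,:3]@np.array([(u-K[0,2])/K[0,0],(v-K[1,2])/K[1,1],1]);t=(h-T[2,3])/d[2];return T[:3,3]+t*d
vs,us=np.nonzero(tape);P=np.array([ray(u,v,0)[:2] for u,v in zip(us,vs)])
print("tape n",len(P),"depth z",np.nanmedian(W[tape][:,2]))
r=cv2.minAreaRect(P.astype(np.float32));print("tape rect",r)
n=(us<337)&(vs<245);m=(us>392)&(vs<255)
for nm,k in(("left",n),("right",m)):
    l=cv2.fitLine(P[k].astype(np.float32),2,0,.01,.01).ravel();print(nm,l,np.degrees(np.arctan2(l[1],l[0]))%180)
def top(nm,lo,hi,u0,u1,v0,v1):
    k=np.zeros((400,640),bool);k[v0:v1,u0:u1]=1;k&=(W[...,2]>lo)&(W[...,2]<hi)
    q=W[k];r=cv2.minAreaRect(q[:,:2].astype(np.float32));print(nm,len(q),np.round(np.median(q,0),1),np.round(r[0],1),np.round(r[1],1),round(r[2],2))
top("carton",140,160,325,392,225,280)
top("blue",100,120,265,310,205,250)
top("tin",75,95,405,450,225,265)
top("oil",20,160,420,465,165,210)
top("stop",20,40,325,420,140,185)
E
```

```text
tape n 984 depth z -1.037404981087434
tape rect ((614.71826171875, -100.10496520996094), (193.22015380859375, 231.70286560058594), 77.97543334960938)
left [ 9.7805339e-01 -2.0835435e-01  6.3933051e+02 -1.2372141e+01] 167.97408
right [ 9.7985226e-01 -1.9972381e-01  6.2186523e+02 -1.9485358e+02] 168.47919
carton 1236 [513.7 -80.2 148.2] [514.2 -80.5] [90.3 60.4] 80.89
blue 618 [572.7  77.8 107.9] [573.4  78.2] [55.2 55.4] 74.6
tin 553 [ 538.2 -242.6   83.5] [ 539.1 -243. ] [57.  58.8] 0.79
oil 659 [ 665.1 -273.8   98.3] [ 670.4 -279.7] [53.8 47.9] 33.93
stop 314 [ 732.  -121.6   27.9] [ 732.8 -123.6] [192.2   9.9] 78.04
```

```bash
python3 -m jog '[[[0.74,-0.72,0,0,0,0,0.5],[0.74,-0.72,0,0,0,0,0.5],[0.74,-0.72,0,0,0,0,0.5],[0.74,-0.72,0,0,0,0,0.5],[0.74,-0.72,0,0,0,0,0.5],[0.74,-0.72,0,0,0,0,0.5],[0.74,-0.72,0,0,0,0,0.5],[0.74,-0.72,0,0,0,0,0.5],[0.74,-0.72,0,0,0,0,0.5],[0.74,-0.72,0,0,0,0,0.5],[0,0,0,0,0,0,0.5],[0,0,0,0,0,0,0.5]]]' && python3 -m jog '[[[0,0,0,0,0,0.0228,0.5],[0,0,0,0,0,0.0228,0.5],[0,0,0,0,0,0.0228,0.5],[0,0,0,0,0,0.0228,0.5],[0,0,0.6,0,0,0,0.5],[0,0,0.6,0,0,0,0.5],[0,0,0.55,0,0,0,0.5],[0,0,0,0,0,0,0.5],[0,0,0,0,0,0,0.5]]]'; python3 -c "
from h import *
p,d,W=cloud('side');save(p[80:330,230:560],'side1.png')"
```

```text
time: 1.6
tool_pos: [435.0, -70.6, 200.1]
tcp_rot: [-180.0, 0.1, 23.8]
ft_force: [0.4, -0.2, -0.2]
finger_gap: 42.6
time: 2.72
tool_pos: [435.7, -71.5, 114.1]
tcp_rot: [180.0, -0.1, -9.1]
ft_force: [-0.5, -0.1, 0.0]
finger_gap: 42.6
```

View pics/side1.png

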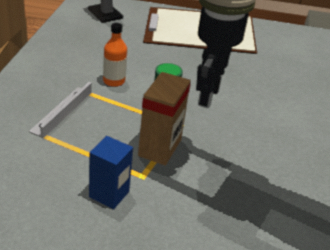

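The gripper is in front of the label face, at (205,80) in the crop, with the fingers at label height. Next I push slowly and check partway.

```bash
python3 -m jog '[[[0.2,-0.07,0,0,0,0,0.5],[0.2,0,0,0,0,0,0.5],[0.1,0,0,0,0,0,0.5],[0.1,0,0,0,0,0,0.5],[0.1,0,0,0,0,0,0.5],[0.1,0,0,0,0,0,0.5],[0.1,0,0,0,0,0,0.5],[0.1,0,0,0,0,0,0.5],[0.1,0,0,0,0,0,0.5],[0.1,0,0,0,0,0,0.5],[0,0,0,0,0,0,0.5]]]'; python3 -c "
from h import *
p,d,W=cloud('side');save(p[80:330,230:560],'side2.png')"
```

```text
time: 4.15
tool_pos: [495.4, -76.6, 113.0]
tcp_rot: [180.0, 0.0, -9.1]
ft_force: [0.6, 0.0, -1.4]
finger_gap: 42.9
```

View pics/side2.png

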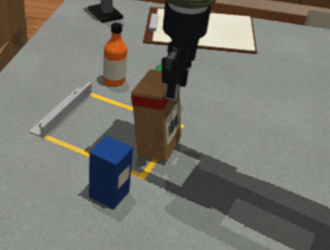

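The carton has tilted: its top-left corner moved from about (150,95) to (133,90), while the foot stayed near (140,158). I'll push on past the balance point.

```bash
python3 -m jog '[[[0.1,0,0,0,0,0,0.5],[0.1,0,0,0,0,0,0.5],[0.1,0,0,0,0,0,0.5],[0.1,0,0,0,0,0,0.5],[0.1,0,0,0,0,0,0.5],[0.1,0,0,0,0,0,0.5],[0.1,0,0,0,0,0,0.5],[0,0,0,0,0,0,0.5],[0,0,0,0,0,0,0.5],[0,0,0,0,0,0,0.5]]]'; python3 -c "
from h import *
p,d,W=cloud('side');save(p[80:330,230:560],'side3.png')"
```

```text
time: 5.45
tool_pos: [529.6, -82.0, 113.0]
tcp_rot: [-180.0, 0.0, -9.1]
ft_force: [-0.5, 0.5, -0.2]
finger_gap: 42.8
```

View pics/side3.png

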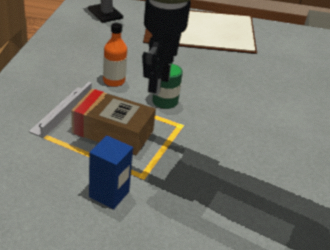

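The carton has toppled and lies label up, at (115,120) in the crop, inside the tape. I'll retract and measure it from above.

```bash
python3 -m jog '[[[-0.6,0,0,0,0,0,0.5],[-0.6,0,0,0,0,0,0.5],[-0.6,0,0,0,0,0,0.5],[0,0,0,0,0,0.008,0.5],[0,0,0,0,0,0,0.5]]]'; cat > m.py <<'E'
from h import *
p,d,W=cloud("top")
u=np.array([np.cos(np.radians(-12)),np.sin(np.radians(-12))]);n=np.array([-u[1],u[0]]);o=np.array([620.6,-101.4])
k=(W[...,2]>50)&(W[...,2]<70);B=np.stack([(W[...,:2]-o)@u,(W[...,:2]-o)@n],-1)
k&=(abs(B[...,0])<125)&(abs(B[...,1])<100)
k=cv2.morphologyEx(k.astype(np.uint8),cv2.MORPH_OPEN,np.ones((3,3)))>0
r=cv2.minAreaRect(B[k].astype(np.float32));print(k.sum(),np.median(W[k][:,2]),r);print("corners in bay\n",np.round(cv2.boxPoints(r),1))
t=telemetry.sense()["tool_pos"];print("tcp bay",(t[:2]-o)@u,(t[:2]-o)@n,t[2])
import sys
if len(sys.argv)>1: save(p[120:300,250:480].repeat(3,0).repeat(3,1),sys.argv[1])
E
python3 m.py
```

```text
time: 6.12
tool_pos: [440.9, -67.9, 113.3]
tcp_rot: [180.0, -0.0, -11.9]
ft_force: [-0.1, -0.1, 0.2]
finger_gap: 42.6
2414 58.55890448777353 ((-1.0677490234375, 3.6846885681152344), (150.77120971679688, 90.59908294677734), 3.184643030166626)
corners in bay
 [[-78.9  44.7]
 [-73.8 -45.7]
 [ 76.7 -37.4]
 [ 71.7  53.1]]
tcp bay -182.59170115893627 -4.581200428323278 113.29404264689983
```

```bash
python3 -m jog '[[[0,-0.1,0.6,0,0,0,0.5],[0,0,0.6,0,0,0,0.5],[0,0,0.5,0,0,0,0.5],[0,0,0,0,0,0,0.5],[0.5,0,0,0,0,0,0.5],[0.5,0,0,0,0,0,0.5],[0.4,0,0,0,0,0,0.5],[0.2,0,0,0,0,0,0.5],[0.06,0,0,0,0,0,0.5],[0.06,0,0,0,0,0,0.5],[0.06,0,0,0,0,0,0.5],[0.06,0,0,0,0,0,0.5]]]' && python3 -m jog '[[[0.06,0,0,0,0,0,0.5],[0.06,0,0,0,0,0,0.5],[0.06,0,0,0,0,0,0.5],[0.06,0,0,0,0,0,0.5],[0.06,0,0,0,0,0,0.5],[0.06,0,0,0,0,0,0.5],[0,0,0,0,0,0,0.5]]]'; python3 m.py top4.png
```

```text
time: 7.68
tool_pos: [531.8, -82.0, 28.0]
tcp_rot: [-180.0, 0.0, -11.9]
ft_force: [0.5, -0.2, -0.3]
finger_gap: 42.8
time: 8.55
tool_pos: [549.7, -85.8, 28.0]
tcp_rot: [180.0, -0.0, -11.9]
ft_force: [1.1, 0.8, 0.6]
finger_gap: 43.1
79 58.623739013451996 ((70.01445007324219, -10.21481704711914), (10.588878631591797, 51.987205505371094), 1.4100347757339478)
corners in bay
 [[ 64.1  15.6]
 [ 65.4 -36.3]
 [ 75.9 -36.1]
 [ 74.7  15.9]]
tcp bay -72.76370195934216 0.5519902437597304 27.952340594030332
```

View pics/top4.png

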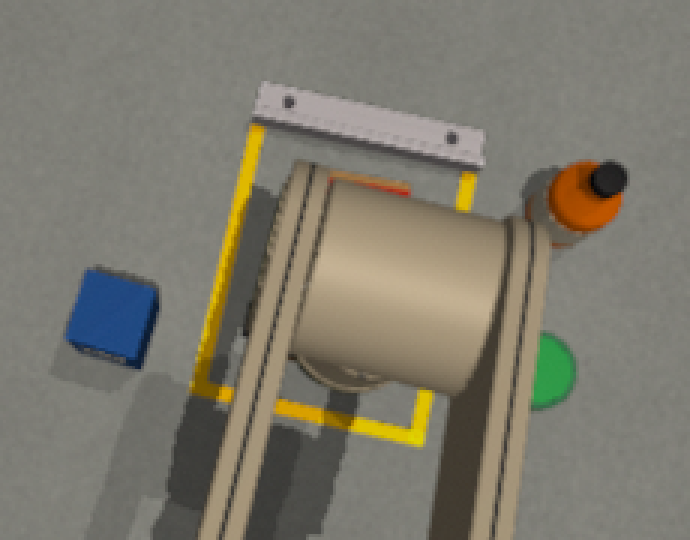

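The arm hides most of the carton. Only the red-band end shows, at (370,185), with its far edge near bay x 75. All the bystanders are still standing. I'll push on in slow steps and watch the force.

```bash
python3 -m jog '[[[0.06,0,0,0,0,0,0.5],[0.06,0,0,0,0,0,0.5],[0.06,0,0,0,0,0,0.5],[0.06,0,0,0,0,0,0.5],[0.06,0,0,0,0,0,0.5],[0,0,0,0,0,0,0.5]]]'; python3 m.py; python3 -c "
from h import *
p,d,W=cloud('side');save(p[140:290,240:460].repeat(3,0).repeat(3,1),'side5.png')"
```

```text
time: 9.35
tool_pos: [564.4, -88.9, 28.0]
tcp_rot: [180.0, -0.0, -11.9]
ft_force: [0.2, -0.1, 0.8]
finger_gap: 42.6
24 58.25480732404867 ((-71.75008392333984, 23.51796531677246), (9.662463188171387, 9.522107124328613), 12.20592975616455)
corners in bay
 [[-77.5  27.1]
 [-75.5  17.8]
 [-66.   19.9]
 [-68.   29.2]]
tcp bay -57.73096149253492 0.5616023954525294 27.96352643693952
```

View pics/side5.png

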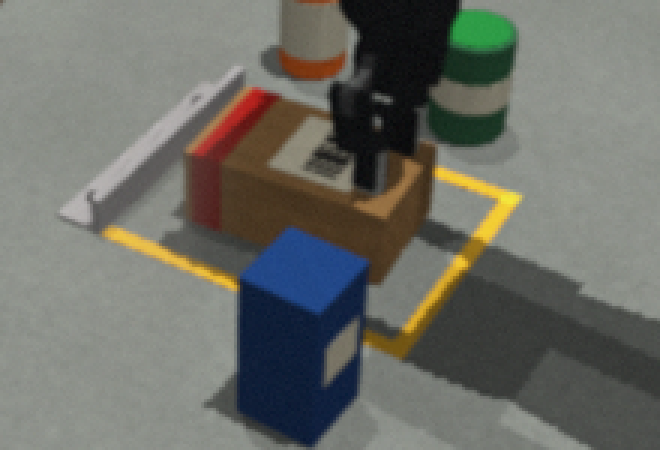

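The fingers look as if they stand over the carton's top rather than behind its near end: the tip is at (370,190) and the near end spans (385,280)–(435,150). The force is also near zero. I'll check with depth before moving.

```bash
python3 - <<'E'
from h import *
p,d,W=cloud("side")
u=np.array([np.cos(np.radians(-12)),np.sin(np.radians(-12))]);n=np.array([-u[1],u[0]]);o=np.array([620.6,-101.4])
B=np.dstack([(W[...,:2]-o)@u,(W[...,:2]-o)@n,W[...,2]])
for v in (165,175,185,192,198,203,206,209,214): print(v,[(u_,np.round(B[v,u_]).tolist(),p[v,u_].tolist()) for u_ in (361,365,369,374)])
b=(B[...,2]>52)&(B[...,2]<66)&(abs(B[...,0])<125)&(abs(B[...,1])<70)&(p[...,0]>p[...,2]+25)
q=B[b];print(len(q),np.median(q[:,2]),np.percentile(q[:,0],[1,50,99]),np.percentile(q[:,1],[1,50,99]))
b=(B[...,2]>10)&(B[...,2]<45)&(abs(B[...,0])<105)&(abs(B[...,1])<70)
q=B[b];
print("side face",len(q),np.percentile(q[:,0],[1,50,99]),np.percentile(q[:,1],[1,50,99]))
E
```

```text
165 [(361, [-58.0, 47.0, 164.0], [70, 72, 72]), (365, [-62.0, 38.0, 160.0], [16, 15, 18]), (369, [-68.0, 33.0, 159.0], [14, 13, 14]), (374, [-72.0, 20.0, 154.0], [12, 14, 14])]
175 [(361, [-68.0, 64.0, 156.0], [16, 15, 16]), (365, [-59.0, 28.0, 131.0], [16, 15, 16]), (369, [-65.0, 22.0, 129.0], [23, 23, 24]), (374, [-74.0, 20.0, 131.0], [8, 7, 9])]
185 [(361, [-66.0, 58.0, 129.0], [17, 16, 17]), (365, [-68.0, 44.0, 121.0], [17, 18, 20]), (369, [-67.0, 24.0, 108.0], [13, 15, 16]), (374, [-58.0, -21.0, 77.0], [13, 13, 14])]
192 [(361, [-64.0, 50.0, 107.0], [18, 18, 21]), (365, [-64.0, 33.0, 96.0], [28, 30, 30]), (369, [-67.0, 21.0, 90.0], [63, 54, 41]), (374, [-61.0, -19.0, 61.0], [66, 49, 30])]
198 [(361, [-56.0, 31.0, 77.0], [12, 13, 15]), (365, [-64.0, 29.0, 79.0], [49, 49, 50]), (369, [-61.0, 5.0, 62.0], [63, 48, 33]), (374, [-69.0, -3.0, 60.0], [114, 86, 50])]
203 [(361, [-56.0, 28.0, 63.0], [59, 57, 52]), (365, [-63.0, 26.0, 65.0], [66, 68, 67]), (369, [-69.0, 19.0, 62.0], [104, 79, 48]), (374, [-76.0, 13.0, 61.0], [151, 113, 69])]
206 [(361, [-58.0, 34.0, 60.0], [80, 60, 34]), (365, [-65.0, 29.0, 60.0], [138, 103, 61]), (369, [-73.0, 28.0, 62.0], [151, 113, 70]), (374, [-78.0, 14.0, 55.0], [86, 65, 40])]
209 [(361, [-63.0, 43.0, 61.0], [152, 113, 68]), (365, [-71.0, 41.0, 62.0], [154, 116, 71]), (369, [-75.0, 32.0, 59.0], [149, 112, 66]), (374, [-78.0, 13.0, 46.0], [82, 62, 37])]
214 [(361, [-63.0, 41.0, 47.0], [69, 52, 32]), (365, [-73.0, 45.0, 54.0], [68, 49, 31]), (369, [-79.0, 38.0, 52.0], [80, 59, 37]), (374, [-77.0, 10.0, 31.0], [79, 58, 36])]
1350 59.57382960501059 [-78.17332969  22.18106517  71.13208498] [-40.09649505  20.0958298   50.74406319]
side face 940 [-79.19358525 -14.92846116  68.08037648] [-40.71102261  45.96927546  51.88264497]
```

The visible finger meets the carton top at bay x of about -65 and z of about 60, while telemetry says the tip is at z 28, 18 mm past the near end. The carton hasn't moved. These disagree, so I'll back out the way I came and check the true fingertip height against telemetry.

```bash
python3 -m jog '[[[-0.2,0,0,0,0,0,0.5],[-0.2,0,0,0,0,0,0.5],[-0.4,0,0,0,0,0,0.5],[-0.4,0,0,0,0,0,0.5],[-0.4,0,0,0,0,0,0.5],[0,0,0,0,0,0,0.5]]]'; python3 m.py; python3 - <<'E'
from h import *
p,d,W=cloud('side');np.savez("/tmp/s6",p=p,W=W)
c=camera_params("side");K=np.array(c["K"]);T=np.linalg.inv(np.array(c["extrinsics"]))
s=telemetry.sense();t=np.array(s["tool_pos"]);R=cv2.Rodrigues(np.zeros(3))[0]
print(np.round(s["joint_pos"],2))
im=p.copy();yd=np.array([.208,.978,0])
for q in (t,t+32*yd,t-32*yd,t+32*yd+[0,0,5],t+32*yd+[0,0,32]):
    x=K@(T[:3,:3]@q+T[:3,3]);x=x[:2]/x[2];print(np.round(x,1))
    cv2.circle(im,(int(round(x[0])),int(round(x[1]))),1,(255,0,0),-1)
save(im[120:290,280:500].repeat(3,0).repeat(3,1),'side6.png')
E
```

```text
time: 10.25
tool_pos: [484.3, -71.8, 27.6]
tcp_rot: [-180.0, 0.1, -11.9]
ft_force: [0.3, 0.0, -0.0]
finger_gap: 42.7
1750 58.71387987575986 ((16.493144989013672, 4.836669921875), (115.36628723144531, 90.7751693725586), 2.7859325408935547)
corners in bay
 [[-43.3  47.4]
 [-38.9 -43.3]
 [ 76.3 -37.7]
 [ 71.9  53. ]]
tcp bay -138.27059044142842 0.5185520338699072 28.064432719792567
[-14.44  -0.34 112.21   0.    68.07  87.51]
[403.4 222.7]
[396.7 231.9]
[409.8 213.9]
[397.  229.9]
[398.5 219.2]
```

View pics/side6.png

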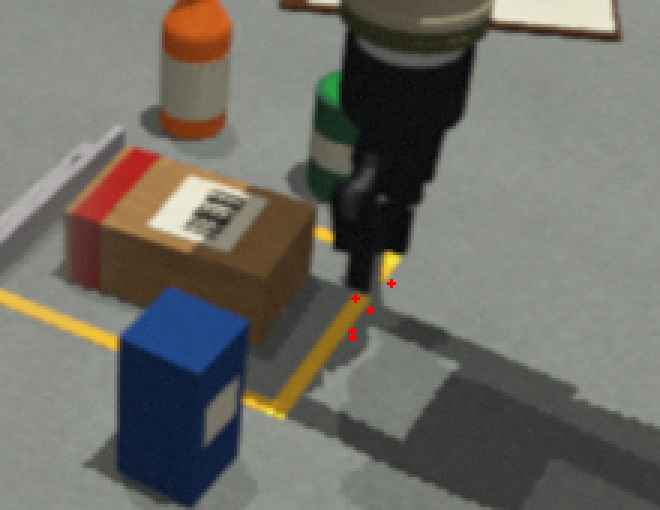

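The red marks are the tip positions expected from telemetry (near finger about (352,335)). The real near-finger tip shows at about (358,292), so it sits some 35 mm higher than reported and passed just over the 60 mm carton. The carton is undisturbed. I'll measure the tip from depth.

```bash
python3 - <<'E'
from h import *
z=np.load("/tmp/s6.npz");p,W=z["p"],z["W"]
o=np.array([620.6,-101.4]);u=np.array([.9781,-.2079]);n=np.array([.2079,.9781])
B=np.dstack([(W[...,:2]-o)@u,(W[...,:2]-o)@n,W[...,2]])
k=np.zeros((400,640),bool);k[180:235,385:425]=1
k&=(p.max(-1)<60)&(W[...,2]>20)&(W[...,2]<140)
for v in range(196,222,3):
    print(v,[(int(x),*np.round(B[v,x]).astype(int)) for x in np.nonzero(k[v])[0][::4]])
p,d,W=cloud("top")
# anything tall near TCP in top view
B=np.dstack([(W[...,:2]-o)@u,(W[...,:2]-o)@n,W[...,2]])
E
```

```text
196 [(391, np.int64(-126), np.int64(56), np.int64(127)), (395, np.int64(-134), np.int64(58), np.int64(131)), (399, np.int64(-142), np.int64(59), np.int64(135)), (403, np.int64(-149), np.int64(59), np.int64(138)), (407, np.int64(-146), np.int64(29), np.int64(117)), (411, np.int64(-137), np.int64(-22), np.int64(80)), (415, np.int64(-145), np.int64(-23), np.int64(82))]
199 [(392, np.int64(-128), np.int64(54), np.int64(119)), (396, np.int64(-132), np.int64(45), np.int64(115)), (400, np.int64(-144), np.int64(57), np.int64(128)), (404, np.int64(-149), np.int64(52), np.int64(127)), (408, np.int64(-148), np.int64(27), np.int64(110)), (412, np.int64(-140), np.int64(-24), np.int64(72))]
202 [(391, np.int64(-126), np.int64(51), np.int64(109)), (396, np.int64(-135), np.int64(52), np.int64(114)), (400, np.int64(-142), np.int64(50), np.int64(115)), (404, np.int64(-149), np.int64(49), np.int64(118)), (408, np.int64(-151), np.int64(32), np.int64(107)), (412, np.int64(-141), np.int64(-24), np.int64(66))]
205 [(397, np.int64(-131), np.int64(33), np.int64(92)), (401, np.int64(-145), np.int64(51), np.int64(111)), (405, np.int64(-144), np.int64(26), np.int64(93))]
208 [(396, np.int64(-131), np.int64(35), np.int64(86)), (400, np.int64(-138), np.int64(33), np.int64(88)), (404, np.int64(-144), np.int64(29), np.int64(88))]
211 [(396, np.int64(-131), np.int64(33), np.int64(78)), (400, np.int64(-138), np.int64(32), np.int64(80))]
214 [(395, np.int64(-128), np.int64(29), np.int64(67)), (399, np.int64(-137), np.int64(31), np.int64(72)), (403, np.int64(-144), np.int64(29), np.int64(74))]
217 [(401, np.int64(-142), np.int64(32), np.int64(68))]
220 []
```

Depth puts both fingertips at z of about 64 and bay x of about -138. The x and y match telemetry, but the height is some 36 mm above the reported 28. I'll lower by 18 mm, which is safe under either reading, and re-measure.

```bash
python3 -m jog '[[[0,0,0.18,0,0,0,0.5],[0,0,0.18,0,0,0,0.5],[0,0,0,0,0,0,0.5],[0,0,0,0,0,0,0.5]]]'; cat > tip.py <<'E'
from h import *
p,d,W=cloud("side")
o=np.array([620.6,-101.4]);u=np.array([.9781,-.2079]);n=np.array([.2079,.9781])
B=np.dstack([(W[...,:2]-o)@u,(W[...,:2]-o)@n,W[...,2]])
t=np.array(telemetry.sense()["tool_pos"]);tb=np.array([(t[:2]-o)@u,(t[:2]-o)@n,t[2]])
k=(p.max(-1)<75)&(abs(B[...,0]-tb[0])<20)&(abs(B[...,1]-tb[1]-30)<14)&(B[...,2]>12)&(B[...,2]<120)
k=cv2.morphologyEx(k.astype(np.uint8),cv2.MORPH_OPEN,np.ones((2,2)))>0
q=B[k];print("tcp",tb.round(1),"tip z min/1/5%",np.percentile(q[:,2],[0,1,5]).round(1),"x",np.percentile(q[q[:,2]<q[:,2].min()+20][:,0],[5,50,95]).round(1))
E
python3 tip.py
```

```text
time: 10.9
tool_pos: [485.8, -72.3, 9.7]
tcp_rot: [-180.0, 0.0, -11.9]
ft_force: [-0.7, -0.7, 0.2]
finger_gap: 42.7Traceback (most recent call last):
  File "tip.py", line 8, in <module>
    q=B[k];print("tcp",tb.round(1),"tip z min/1/5%",np.percentile(q[:,2],[0,1,5]).round(1),"x",np.percentile(q[q[:,2]<q[:,2].min()+20][:,0],[5,50,95]).round(1))
                                                                                               ~~~~~~~~~~~~~^^^^^^^^^^^^^^^^^^^^^^^^^^^^^^^^^^^^^^^^^^
    return _quantile_unchecked(
        a, q, axis, out, overwrite_input, method, keepdims, weights)
    return _ureduce(a,
                    func=_quantile_ureduce_func,
    ...<5 lines>...
                    overwrite_input=overwrite_input,
                    method=method)
    r = func(a, **kwargs)
    result = _quantile(arr,
                       quantiles=q,
    ...<2 lines>...
                       out=out,
                       weights=wgt)
    slices_having_nans = np.isnan(arr[-1, ...])
                                  ~~~^^^^^^^^^
IndexError: index -1 is out of bounds for axis 0 with size 0
```

```bash
sed -i 's/^k=cv2.*$//; s/<75)/<90)/; s/tb\[1\]-30)<14/tb[1]-30)<30/' tip.py; echo 'save(p[140:280,290:480].repeat(4,0).repeat(4,1)[:560,:760],"side7.png")' >> tip.py; sed -i 's/^q=B\[k\];/q=B[k];print(len(q));/' tip.py; python3 tip.py
```

```text
381
tcp [-137.6    0.5   10.2] tip z min/1/5% [42.4 44.1 52.2] x [-147.3 -140.6 -127.1]
```

View pics/side7.png

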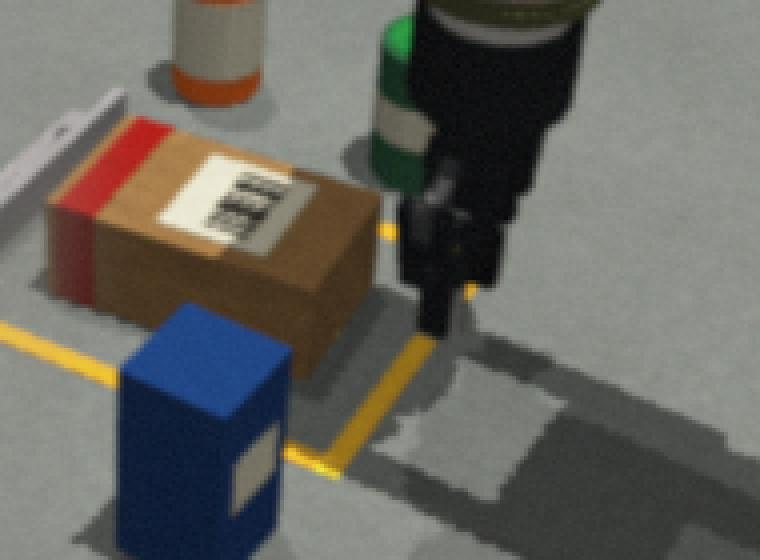

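The tip, at (435,335), is now at z of about 44 by depth while telemetry says 10. The offset is a consistent 34 mm or so, so the reported height is wrong and I trust the cameras. I'll go 18 mm lower to a true tip height of about 26, then push.

```bash
python3 -m jog '[[[0,0,0.18,0,0,0,0.5],[0,0,0.18,0,0,0,0.5],[0,0,0,0,0,0,0.5],[0.3,0,0,0,0,0,0.5],[0.3,0,0,0,0,0,0.5],[0.1,0,0,0,0,0,0.5],[0.1,0,0,0,0,0,0.5],[0.06,0,0,0,0,0,0.5],[0.06,0,0,0,0,0,0.5],[0.06,0,0,0,0,0,0.5],[0.06,0,0,0,0,0,0.5],[0,0,0,0,0,0,0.5]]]'; cat > s.py <<'E'
from h import *
p,d,W=cloud("side")
o=np.array([620.6,-101.4]);u=np.array([.9781,-.2079]);n=np.array([.2079,.9781])
B=np.dstack([(W[...,:2]-o)@u,(W[...,:2]-o)@n,W[...,2]])
t=np.array(telemetry.sense()["tool_pos"])
b=(B[...,2]>52)&(B[...,2]<66)&(abs(B[...,0])<125)&(abs(B[...,1])<75)&(p[...,0]>p[...,2]+25)
q=B[b].astype(np.float32);r=cv2.minAreaRect(q[:,:2]);print("tcp x",((t[:2]-o)@u).round(1),len(q),np.round(r[0],1),np.round(r[1],1),round(r[2],1));print(cv2.boxPoints(r).round(1).tolist())
E
python3 s.py; python3 tip.py
```

```text
time: 12.5
tool_pos: [536.9, -83.0, -8.1]
tcp_rot: [-180.0, -0.0, -11.9]
ft_force: [-1.0, -0.3, 1.1]
finger_gap: 42.8
606
tcp [-85.6   0.5  -8.1] tip z min/1/5% [12.9 14.9 24.2] x [-93.2 -73.5 -68.4]Traceback (most recent call last):
  File "s.py", line 7, in <module>
    q=B[b].astype(np.float32);r=cv2.minAreaRect(q[:,:2]);print("tcp x",((t[:2]-o)@u).round(1),len(q),np.round(r[0],1),np.round(r[1],1),round(r[2],1));print(cv2.boxPoints(r).round(1).tolist())
                                ~~~~~~~~~~~~~~~^^^^^^^^^
cv2.error: OpenCV(4.12.0) /io/opencv/modules/imgproc/src/convhull.cpp:143: error: (-215:Assertion failed) total >= 0 && (depth == CV_32F || depth == CV_32S) in function 'convexHull'
```

```bash
sed -i 's/minAreaRect(q\[:,:2\])/minAreaRect(q[:,:2].copy())/' s.py; python3 -m jog '[[[0.06,0,0,0,0,0,0.5],[0.06,0,0,0,0,0,0.5],[0.06,0,0,0,0,0,0.5],[0.06,0,0,0,0,0,0.5],[0.06,0,0,0,0,0,0.5],[0.06,0,0,0,0,0,0.5],[0,0,0,0,0,0,0.5]]]'; python3 s.py
```

```text
time: 13.48
tool_pos: [555.0, -86.9, -7.8]
tcp_rot: [180.0, -0.0, -11.9]
ft_force: [0.5, -1.1, 1.0]
finger_gap: 43.0
tcp x -67.2 1202 [ 9.4 -1. ] [173.3  95.3] 0.3
[[-77.5, 46.20000076293945], [-77.0, -49.099998474121094], [96.19999694824219, -48.29999923706055], [95.80000305175781, 47.099998474121094]]
```

The carton is now moving and square, with its far end at about 95 mm. I'll push on to the stop.

```bash
python3 -m jog '[[[0.06,0,0,0,0,0,0.5],[0.06,0,0,0,0,0,0.5],[0.06,0,0,0,0,0,0.5],[0.06,0,0,0,0,0,0.5],[0,0,0,0,0,0,0.5]]]'; python3 s.py;  python3 -m jog '[[[0.03,0,0,0,0,0,0.5],[0.03,0,0,0,0,0,0.5],[0,0,0,0,0,0,0.5]]]'; python3 s.py
```

```text
time: 14.15
tool_pos: [566.8, -89.4, -8.0]
tcp_rot: [-180.0, -0.1, -11.9]
ft_force: [0.2, -0.4, 0.4]
finger_gap: 42.8
tcp x -55.1 1169 [21.5 -0.8] [ 95.2 172.9] 89.5
[[-65.30000305175781, -47.599998474121094], [107.5999984741211, -49.099998474121094], [108.4000015258789, 46.099998474121094], [-64.5, 47.5]]
time: 14.58
tool_pos: [569.2, -89.9, -8.1]
tcp_rot: [-180.0, -0.0, -11.9]
ft_force: [-0.9, 0.7, 0.6]
finger_gap: 42.6
tcp x -52.7 1170 [24.3  0.7] [ 95.8 172.4] 87.3
[[-64.0, -43.099998474121094], [108.19999694824219, -51.099998474121094], [112.5999984741211, 44.599998474121094], [-59.599998474121094, 52.599998474121094]]
```

```bash
python3 -m jog '[[[0.03,0,0,0,0,0,0.5],[0,0,0,0,0,0,0.5]]]'; python3 -m jog '[[[0.02,0,0,0,0,0,0.5],[0,0,0,0,0,0,0.5]]]'; python3 s.py
```

```text
time: 14.88
tool_pos: [569.0, -89.8, -8.1]
tcp_rot: [180.0, 0.2, -11.9]
ft_force: [-11.3, 1.9, 8.0]
finger_gap: 42.8
time: 15.12
tool_pos: [568.9, -89.8, -8.1]
tcp_rot: [180.0, 0.3, -11.9]
ft_force: [-16.9, 3.3, 13.6]
finger_gap: 42.8
tcp x -52.9 1159 [23.1 -0.5] [ 96.3 172.3] 89.5
[[-63.400001525878906, -48.0], [108.9000015258789, -49.29999923706055], [109.5999984741211, 47.0], [-62.599998474121094, 48.29999923706055]]
```

The force rises to 17 N with no further motion, so the carton is against the stop. I'll back off and check from above.

```bash
python3 -m jog '[[[-0.1,0,0,0,0,0,0.5],[-0.3,0,0,0,0,0,0.5],[-0.6,0,0,0,0,0,0.5],[-0.6,0,0,0,0,0,0.5],[-0.5,0,-0.6,0,0,0,0.5],[0,0,-0.8,0,0,0,0.5],[0,0,-0.8,0,0,0,0.5],[0,0,-0.8,0,0,0,0.5],[0,0,0,0,0,0,0.5]]]'; python3 m.py top8.png; python3 s.py
```

```text
time: 16.3
tool_pos: [472.1, -69.5, 146.4]
tcp_rot: [180.0, -0.5, -11.9]
ft_force: [0.1, 0.2, 0.5]
finger_gap: 42.7
2270 58.58648427727951 ((36.28375244140625, 0.3856239318847656), (90.7430419921875, 147.73187255859375), 89.7959213256836)
corners in bay
 [[-37.7 -44.7]
 [110.  -45.2]
 [110.3  45.5]
 [-37.4  46. ]]
tcp bay -153.4330805339893 0.37337349779269713 143.9917625918632
tcp x -154.7 1731 [33.9 -0.3] [ 95.6 151.7] 89.4
[[-42.400001525878906, -47.29999923706055], [109.30000305175781, -48.79999923706055], [110.19999694824219, 46.79999923706055], [-41.5, 48.29999923706055]]
```

View pics/top8.png

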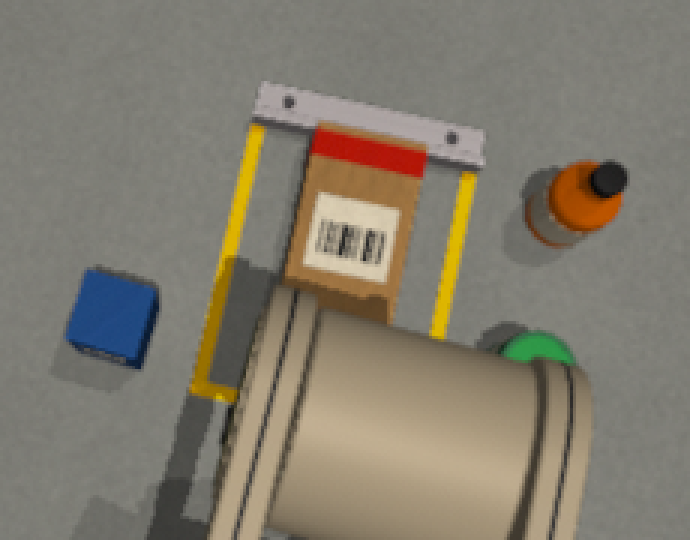

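The carton lies label up with its red end flush along the stop, (315,130)–(425,165), square and centred between the tapes. The bystanders are in place and the arm is clear, so I'm handing in.

```bash
python3 -c "
from bench import job
print(job.hand_in())"
```

```text
the job is handed in; nothing more can be done
None
```

I toppled the brown carton with a two-finger push high on its label, then pushed it by its near end until its far end met the steel stop. The job was handed in at about 16 s of the 45 s allowed; no verdict is reported.

**Last checks:**
- **Flush:** from above, the far corners are at bay x = 110.0 and 110.3 mm, with the stop at 110. The side view gave 109.3 and 110.2 mm.
- **Square and inside the tape:** it is square to the bay within 1°, with its sides at y = -45 and +46 mm from above (side view -49 and +48). The tape's inner edges are at ±85 mm.
- **Contact:** the push reached 17 N against the stop, and the wrist force was about 0 N after I backed off.
- **Bystanders:** all three look standing and in place in the last picture; I did not re-measure them.

**What disagreed:**
- **Reported tool height:** it read about 35 mm lower than the fingertips the cameras showed. My first push along the bench therefore passed just over the carton without moving it.
- **Fix:** I backed out, measured the tips from depth, lowered by 36 mm and pushed again. That means the topple push was also higher than planned, near the carton's top edge.

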